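Make up two goldsmith's job kits in gravity tin dispensers

ROBOT

A 7-joint arm with a two-finger parallel gripper is mounted at the origin on a cart in front of the work surface, level with it; the furniture and walls round the work are solid. World frame = base frame: x ahead of the robot, y to its left, z up, the work surface at z = 0. Lengths are in m, angles in rad, forces in N, time in s.
With the tool pointing down it reaches from about 0.4 to 0.875 m from the base axis. Payload 19.3 kg.
Tool frame: the origin (TCP) lies at the very end of the fingers, on their centre line; the grasp point (between the pads) lies 19 mm behind it; z points along the fingers, y is the line along which they close (so a half turn about z gives the same grasp; the last joint's range is limited). The gripper opens to 85 mm and grips with 20 to 120 N. Pads are 22 mm wide; open, the fingers measure 114 mm over their backs; the gripper's body (76 mm by 85 mm) begins 54 mm behind the grasp point. The pads swing forward as they close: fully open they stand 13 mm farther back than shut.
Start: joints at [1.205, 0.521, -0.036, 1.599, 0.021, 1.021, -0.113], TCP at [0.182, -0.598, 0.231] pointing down, gripper open.
Joint ranges: [-2.91, 2.91], [-0.3, 2.13], [-1.5, 1.42], [0.17, 2.43], [-1.26, 4.41], [0.16, 1.93], [-2.52, 2.52]. Speed limits (rad/s): [1.89, 1.89, 2.39, 2.39, 3.01, 3.01, 3.01].

INTERFACE

Orientations are given as a unit quaternion [w, x, y, z].
In Python, from bench import telemetry, eyes, job gives the robot as it stands.
- The arm moves only by the tool carry_out, never from a script. Its argument "plan" is a list of rows, each a list of 7 numbers: the shift along the tool's x, y, z normalised to -1 to 1, where 1 is 20 cm, then the turn, a rotation vector about the tool's x, y, z normalised to -1 to 1, where 1 is 90 degrees, then the finger opening in mm, from 0 to 85.4. A call has 1 to 5 rows; each row is the pose to reach, as a shift and turn from the pose commanded when the call began, along the tool's axes at that moment; what a row does not reach only later rows make up. A row lasts 1/8 s, in which the tool goes at most 62.5 mm and 10.7 degrees, less where a joint would pass 70% of its speed; a pose out of reach is approached as far as the arm can. A call with a number of a shift or a turn outside -1 to 1 is refused whole. A call with a gripper value outside its range is refused whole. The fingers move at their own pace and stop on an object; "force" is the grip in N (left out, the last holds). Time passes only in rows, so rows that repeat a pose let the fingers close. It gives the time, the measured TCP pose, the force, the opening and the grip force at its end, in the units of the state.
- telemetry.sense(): the state, without advancing time (a new reading comes with each control period).
- eyes.camera(name): name is "side" or "top"; returns the picture (400x640x3 uint8, red, green, blue); there is no depth.
- eyes.get_calibration(name): a dict with "fx", "fy", "cx", "cy" (pixels), "k1" (the pictures are not rectified: a ray, as slopes to the right and down, at radius r is drawn at 1 + k1 r^2 times it, then the intrinsics apply), "T" (4x4, takes a point from camera to world coordinates). Camera axes: x right, y down, z forward; pixel columns grow to the right and rows downward; lengths in m; the calibration is good to about 2 mm. A picture is of the moment at which its call begins. get_calibration takes no time and is no camera call.
- job.hand_in(): hands the job in; it is judged then, once.
The state is a dict: "clock": time; "joint_positions": joint angles; "joint_vel": joint speeds; "joint_efforts": joint torques, N m; "ee_pos": TCP position; "tool_rot": TCP orientation; "ft_force": force on the tool from outside, world axes, zero at the start; "torque": the same for the moment, N m; "finger_gap": finger opening in m; "grip_force": force on a finger pad.
Only numpy, scipy, OpenCV 4.12 (cv2) and the standard library are available. Lean on these libraries where they do the work, as an engineer would, in place of code of your own. Each camera call takes 0.05 s, during which the arm holds its last target. There are 200 camera calls.

TASK

Make up two job kits in the wire tin dispensers, from each of which the goldsmith draws the lowest tin first. The dome earring kit goes in the dispenser with the empty round seat: the disc tin to be drawn first, the ring tin on it to be drawn second, and the loose boxwood ball in the seat; the stone setting kit goes in the dispenser with the tweezers: the setting tin first, the stone tin second. Leave all four tins lying flat, right way up, between the wires, and do not move the pin tin, which belongs to neither kit.

Things in the scene. Friction and masses are not known exactly. Their poses are not given: they have to be found in the camera images.
- disc_tin_mid (a point): Round aluminium findings tin, 48 mm diameter, 18 mm high, about 60 g, closed, with a shallow raised rim round its lid; a sample of its content is fixed on the lid: a flat solid brass disc of 27 mm. The point is the tin's centre, half-way up (9 mm over its underside); z is the tin's axis and points up.
- ring_tin_mid (a point): Round aluminium findings tin, 48 mm diameter, 26 mm high, about 60 g, closed, with a shallow raised rim round its lid; a sample of its content is fixed on the lid: a thin open ring of brass wire, 30 mm across. The point is the tin's centre, half-way up (13 mm over its underside); z is the tin's axis and points up.
- setting_tin_mid (a point): Round aluminium findings tin, 48 mm diameter, 26 mm high, about 60 g, closed, with a shallow raised rim round its lid; a sample of its content is fixed on the lid: an open square brass frame, 26 mm a side (a square stone setting). The point is the tin's centre, half-way up (13 mm over its underside); z is the tin's axis and points up.
- stone_tin_mid (a point): Round aluminium findings tin, 48 mm diameter, 18 mm high, about 60 g, closed, with a shallow raised rim round its lid; a sample of its content is fixed on the lid: one black polished oval stone, 31 x 18 mm. The point is the tin's centre, half-way up (9 mm over its underside); z is the tin's axis and points up.
- pin_tin_mid (a point): Round aluminium findings tin, 48 mm diameter, 18 mm high, about 60 g, closed, with a shallow raised rim round its lid; a sample of its content is fixed on the lid: three straight parallel brass pins, 30 mm long. Belongs to neither kit. The point is the tin's centre, half-way up (9 mm over its underside); z is the tin's axis and points up.
- ball_mid (a point): Loose boxwood doming ball, 30 mm, about 15 g, standing on a small flat (not one of those in the open carton). The point is its centre, 14.5 mm over its flat.
- seat_stand: Fixed wire tin dispenser on a board. Origin: axis of its tin column, bench level; z up, -x front, +y left. Board 76 x 163 mm (y -45 to 118), top at z 12. Tins lie on it between 4 wires (5 mm thick, at x, y = +-21) to z 71, 3.5 mm play, 37 mm gaps for fingers on each side. Below z 40 the front wires stand wider: the lowest tin is drawn there. Has an empty round seat at x 0, y 85: 24 mm hole; ball rests in it, its centre at z 21.
- tweezer_stand: Fixed wire tin dispenser on a board. Origin: axis of its tin column, bench level; z up, -x front, +y left. Board 76 x 163 mm (y -45 to 118), top at z 12. Tins lie on it between 4 wires (5 mm thick, at x, y = +-21) to z 71, 3.5 mm play, 37 mm gaps for fingers on each side. Below z 40 the front wires stand wider: the lowest tin is drawn there. In place of a seat it has tweezers fixed along x at y 85.

How it is judged:
At the end, for the whole second after the job is handed in: Disc tin lowest, ring tin on it, ball in the seat; other stand: setting tin lowest, stone tin on it. Tins within 10 mm of the axis in x and y, 5 mm in height, upright to 0.15 rad; ball within 8 mm of the seat, 6 mm in height; all at rest; pin tin within 30 mm of its start (x of disc_tin_mid in the frame of seat_stand between -0.01 and 0.01 m and y of disc_tin_mid in the frame of seat_stand between -0.01 and 0.01 m and z of disc_tin_mid in the frame of seat_stand between 0.016 and 0.026 m and angle between each of disc_tin_mid, ring_tin_mid, setting_tin_mid, stone_tin_mid's own z axis and vertical below 0.15 rad and linear speed of each of disc_tin, ring_tin, setting_tin, stone_tin, ball below 0.02 m/s and x of ring_tin_mid in the frame of seat_stand between -0.01 and 0.01 m and y of ring_tin_mid in the frame of seat_stand between -0.01 and 0.01 m and z of ring_tin_mid in the frame of seat_stand between 0.038 and 0.048 m and x of setting_tin_mid in the frame of tweezer_stand between -0.01 and 0.01 m and y of setting_tin_mid in the frame of tweezer_stand between -0.01 and 0.01 m and z of setting_tin_mid in the frame of tweezer_stand between 0.02 and 0.03 m and x of stone_tin_mid in the frame of tweezer_stand between -0.01 and 0.01 m and y of stone_tin_mid in the frame of tweezer_stand between -0.01 and 0.01 m and z of stone_tin_mid in the frame of tweezer_stand between 0.042 and 0.052 m and x of ball_mid in the frame of seat_stand between -0.008 and 0.008 m and y of ball_mid in the frame of seat_stand between 0.077 and 0.093 m and z of ball_mid in the frame of seat_stand between 0.0155 and 0.0275 m and distance of pin_tin_mid from where it was at the start of the episode below 0.03 m); the robot touches nothing.
It fails at once if the pin tin is moved more than 30 mm (distance of pin_tin_mid from where it was at the start of the episode above 0.03 m).
It also fails if it takes over 128 s, if anything falls off the work surface, if the arm or the gripper's body presses on something with over 40 N, if the wrist force passes 120 N, or if a joint passes its speed limit or range.

## Working session

There is one attempt and no reset: what is moved stays moved. The work goes in short steps, Python scripts to look and compute and a tool call to move; the robot and the scene stay as the last step left them, time stands still between calls to the robot, and variables do not carry over. Pictures are saved under pics/ and viewed, at most 14 in all, crops included, and the job is handed in when it is done.

Besides the shell and the picture viewer there is one more tool, called after "Emit:" as name(argument=value, ...) on one line, values as JSON. carry_out: Moves the arm, as the interface text tells. Scaled input: -1 to 1 covers 20 cm each way for a shift and 90 degrees each way for a turn. Its arguments: {"type":"object","properties":{"plan":{"type":"array"},"force":{"type":"number"}},"required":["plan"]}

```bash
ls; mkdir -p pics
python3 - <<'E'
from bench import telemetry, eyes
import cv2
s=telemetry.sense(); print({k:s[k] for k in ('clock','ee_pos','tool_rot','finger_gap')})
for n in ('top','side'):
    c=eyes.get_calibration(n); print(n,c)
    cv2.imwrite(f'pics/{n}0.png',eyes.camera(n)[:,:,::-1])
E
```

```text
pics
{'clock': 0.0, 'ee_pos': array([ 0.18202572, -0.59754766,  0.23073541]), 'tool_rot': array([-5.54404089e-04,  9.89087270e-01,  1.47329737e-01, -1.19078212e-04]), 'finger_gap': 0.0854798852209783}
top {'fx': 443.86380956150316, 'fy': 443.86380956150316, 'cx': 317.54346666541454, 'cy': 206.84394280061613, 'k1': 0.04285489760649208, 'T': array([[-0.00787283, -0.99668894,  0.08092702,  0.41921141],
       [-0.99988771,  0.00887829,  0.01207205,  0.00364047],
       [-0.01275057, -0.08082289, -0.99664692,  1.14960316],
       [ 0.        ,  0.        ,  0.        ,  1.        ]])}
side {'fx': 382.34057513828486, 'fy': 382.34057513828486, 'cx': 317.3803637801239, 'cy': 194.52257081739205, 'k1': 0.0014255807462500846, 'T': array([[-0.80325085, -0.27271181,  0.52954352, -0.00164231],
       [-0.59514074,  0.33103142, -0.73227433,  0.72584257],
       [ 0.02440432, -0.9033529 , -0.42820318,  0.45708062],
       [ 0.        ,  0.        ,  0.        ,  1.        ]])}
```

Run:
```python
import cv2
i=cv2.imread('pics/top0.png'); cv2.imwrite('pics/top0b.png',cv2.resize(i,(800,500),interpolation=cv2.INTER_CUBIC))
i=cv2.imread('pics/side0.png'); cv2.imwrite('pics/side0b.png',cv2.resize(i,(800,500),interpolation=cv2.INTER_CUBIC))
```

```text
(no output)
```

View pics/top0b.png

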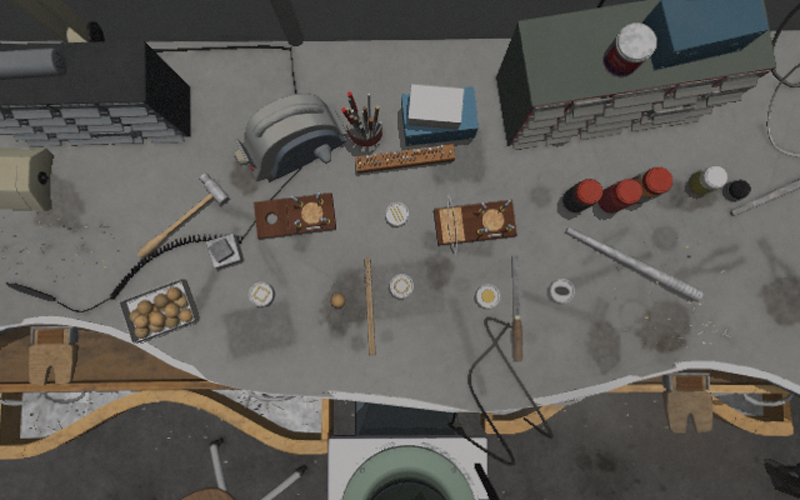

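View pics/side0b.png

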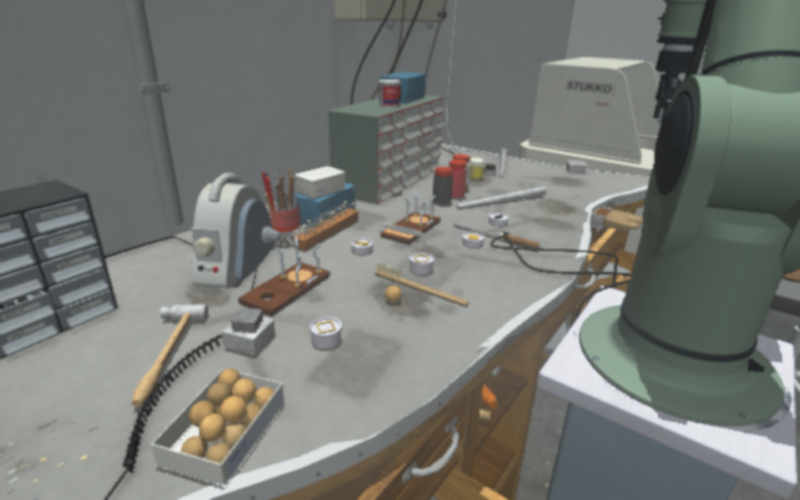

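The top view (800x500 copy) shows the setting tin at (261,294), ring tin (402,286), disc tin (488,296), stone tin (562,290), pin tin (397,214) and ball (338,300). The seat stand's column is near (314,214) with its seat at (272,218). The tweezer stand's column is near (493,219). Next I'll measure these positions and enlarge the area.

```bash
cat > h.py <<'E'
import numpy as np, cv2
from bench import telemetry, eyes
def rays(name,uv):
    c=eyes.get_calibration(name); uv=np.atleast_2d(np.float64(uv))
    K=np.array([[c['fx'],0,c['cx']],[0,c['fy'],c['cy']],[0,0,1]])
    n=cv2.undistortPoints(uv[:,None],K,np.array([c['k1'],0,0,0.]))[:,0]
    T=c['T']; return T[:3,3], np.c_[n,np.ones(len(n))]@T[:3,:3].T
def onplane(name,uv,z):
    o,d=rays(name,uv); return o+d*((z-o[2])/d[:,2])[:,None]
def proj(name,P):
    c=eyes.get_calibration(name);T=np.linalg.inv(c['T']); K=np.array([[c['fx'],0,c['cx']],[0,c['fy'],c['cy']],[0,0,1]])
    return cv2.projectPoints(np.float64(np.atleast_2d(P)),cv2.Rodrigues(T[:3,:3])[0],T[:3,3],K,np.array([c['k1'],0,0,0.]))[0][:,0]
E
python3 - <<'E'
from h import *
i=cv2.imread('pics/top0.png'); hsv=cv2.cvtColor(i,cv2.COLOR_BGR2HSV); g=i.min(2)
for n,(u,v),h in [('setting',(261,294),.026),('ring',(402,286),.026),('disc',(488,296),.018),('stone',(562,290),.018),('pin',(397,214),.018)]:
    x,y=int(u/1.25),int(v/1.25); r=16
    gr=cv2.cvtColor(i[y-r:y+r,x-r:x+r],cv2.COLOR_BGR2GRAY); m=np.uint8(gr>150)*255
    m=cv2.morphologyEx(m,cv2.MORPH_CLOSE,np.ones((9,9)))
    c=max(cv2.findContours(m,0,2)[0],key=cv2.contourArea); (cx,cy),rad=cv2.minEnclosingCircle(c)
    p=onplane('top',(cx+x-r,cy+y-r),h)[0]; print(n,(cx+x-r,cy+y-r),rad,cv2.contourArea(c),p.round(4), 'r mm',rad*(1.15-h)/444*1000)
# ball
x,y,r=270,240,12; m=cv2.inRange(hsv[y-r:y+r,x-r:x+r],(8,90,80),(25,255,255))
c=max(cv2.findContours(m,0,2)[0],key=cv2.contourArea);(cx,cy),rad=cv2.minEnclosingCircle(c); print('ball',(cx+x-r,cy+y-r),rad,onplane('top',(cx+x-r,cy+y-r),.0145).round(4))
# boards
for n,(x,y) in dict(seat=(236,173),tw=(380,179)).items():
    m=cv2.inRange(hsv[y-32:y+32,x-48:x+48],(0,80,30),(25,255,255)); m=cv2.morphologyEx(m,cv2.MORPH_CLOSE,np.ones((5,5)));m=cv2.morphologyEx(m,cv2.MORPH_OPEN,np.ones((9,9)))
    c=max(cv2.findContours(m,0,2)[0],key=cv2.contourArea); R=cv2.minAreaRect(c); b=cv2.boxPoints(R)+[x-48,y-32]
    P=onplane('top',b,.012); print(n,P.round(4)[:,:2].tolist(),[np.linalg.norm(P[k]-P[k-1]).round(4) for k in range(4)], 'mid',P.mean(0).round(4))
crop=i[145:260,185:475]; cv2.imwrite('pics/c1.png',cv2.resize(crop,None,fx=2.75,fy=2.75,interpolation=cv2.INTER_CUBIC))
E
```

```text
setting (208.14151000976562, 234.95283031463623) 9.092061042785645 208.5 [0.4416 0.2944 0.026 ] r mm 23.016839216421317
ring (320.54545497894287, 228.54545402526855) 8.684179306030273 194.0 [0.4553 0.0101 0.026 ] r mm 21.984273738689247
disc (390.2142848968506, 236.4285717010498) 8.957198143005371 208.0 [ 0.4342 -0.1663  0.018 ] r mm 22.836820490725405
stone (448.5, 232.125) 8.262401580810547 179.0 [ 0.4441 -0.3131  0.018 ] r mm 21.065402228553015
pin (317.3789806365967, 170.44267559051514) 8.760650634765625 200.0 [0.6051 0.017  0.018 ] r mm 22.33571287962767
ball (269.6363639831543, 240.09090900421143) 5.4735517501831055 [[0.4273 0.1403 0.0145]]
seat [[0.6323, 0.3156], [0.6499, 0.1529], [0.5746, 0.1443], [0.5572, 0.3062]] [np.float64(0.0756), np.float64(0.1636), np.float64(0.0757), np.float64(0.1628)] mid [0.6035 0.2298 0.012 ]
tw [[0.6149, -0.0595], [0.6311, -0.2204], [0.5564, -0.2268], [0.54, -0.0668]] [np.float64(0.0752), np.float64(0.1617), np.float64(0.075), np.float64(0.1609)] mid [ 0.5856 -0.1434  0.012 ]
```

View pics/c1.png

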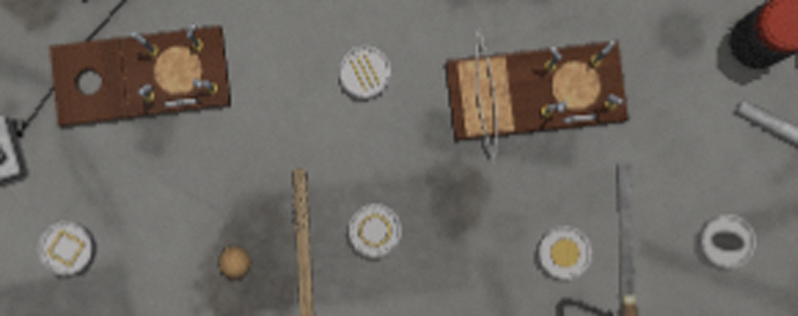

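The enlarged crop confirms the lids: setting (65,248), ring (375,230), disc (563,252), stone (727,242), pin (365,72). The board sizes (75.6 x 163 mm) and tin radii match what was given. From these the stand columns are seat (0.607,0.1935) and tweezer (0.589,-0.180), both at a yaw of about 6°. I'll start with the disc tin.

Emit:
carry_out(plan=[[0.92, -0.85, 0, 0, 0, 0.121, 60], [0.92, -0.85, 0, 0, 0, 0.121, 60], [0.92, -0.85, 0, 0, 0, 0.121, 60], [0.92, -0.85, 0, 0, 0, 0.121, 60], [0.92, -0.85, 0, 0, 0, 0.121, 60]], force=40)

```text
clock: 0.72
ee_pos: [0.311, -0.378, 0.2314]
tool_rot: [-0.0, 0.998, 0.056, 0.0]
ft_force: [0.5, -0.3, -0.0]
finger_gap: 0.0598
grip_force: 0.0
```

```bash
cat >> h.py <<'E'
from scipy.spatial.transform import Rotation as R
def go(x,y,z,yaw=None):
    s=telemetry.sense(); q=s['tool_rot']; Rm=R.from_quat(np.r_[q[1:],q[0]]).as_matrix()
    Y=np.degrees(np.arctan2(Rm[1,0],Rm[0,0]))
    print('t',round(s['clock'],2),'tcp',s['ee_pos'].round(4),'yaw',Y.round(2),'gap',round(s['finger_gap'],4),'F',s['ft_force'].round(1))
    print('shift',(Rm.T@(np.r_[x,y,z]-s['ee_pos'])/.2).round(3),'turn z',None if yaw is None else ((Y-yaw)/90).round(3))
E
python3 -c "
from h import *
go(.4342,-.1663,.1,6)
# side-camera check: reproject measured points and board checks
i=cv2.imread('pics/side0.png')
for p in [(.4416,.2944,.026),(.4553,.0101,.026),(.4342,-.1663,.018),(.4441,-.3131,.018),(.6051,.017,.018),(.5983,.278,.012),(.6074,.1935,.012),(.5893,-.1797,.012)]:
    u=proj('side',p)[0]; cv2.circle(i,(int(u[0]*16),int(u[1]*16)),24,(0,0,255),-1,shift=4)
for nm,o,yw in [('s',(.6074,.1935),6.2),('t',(.5893,-.1797),5.75)]:
    for a in (-.021,.021):
        for b in (-.021,.021):
            c,s=np.cos(np.radians(yw)),np.sin(np.radians(yw)); u=proj('side',(o[0]+c*a-s*b,o[1]+s*a+c*b,.071))[0]; cv2.circle(i,(int(u[0]*16),int(u[1]*16)),16,(255,0,0),-1,shift=4)
cv2.imwrite('pics/s1.png',cv2.resize(i[150:300,180:420],None,fx=3.3,fy=3.3,interpolation=cv2.INTER_CUBIC))
"
```

```text
t 0.72 tcp [ 0.311  -0.378   0.2314] yaw 6.41 gap 0.0598 F [ 0.5 -0.3 -0. ]
shift [ 0.73  -0.983  0.659] turn z 0.005
```

View pics/s1.png

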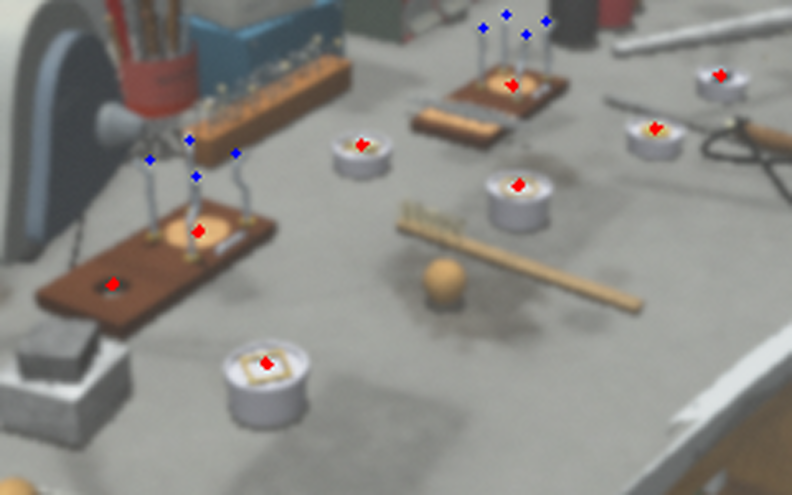

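The side view agrees with the points measured from the top. The blue wire tops fall on the wires, and the red tin points fall on the lid centres to about 1 px.

Emit:
carry_out(plan=[[0.73, -0.98, 0.65, 0, 0, 0.005, 62], [0.73, -0.98, 0.65, 0, 0, 0.005, 62], [0.73, -0.98, 0.65, 0, 0, 0.005, 62], [0.73, -0.98, 0.65, 0, 0, 0.005, 62], [0.73, -0.98, 0.65, 0, 0, 0.005, 62]])

```text
clock: 1.35
ee_pos: [0.4338, -0.169, 0.0997]
tool_rot: [-0.001, 0.999, 0.05, -0.001]
ft_force: [0.1, -0.1, 0.3]
finger_gap: 0.0619
grip_force: 0.0
```

Emit:
carry_out(plan=[[0, 0, 0, 0, 0, 0, 62], [0, 0, 0, 0, 0, 0, 62]])

```text
clock: 1.6
ee_pos: [0.4328, -0.1724, 0.1014]
tool_rot: [0.0, 0.999, 0.048, -0.0]
ft_force: [-0.3, -0.6, 0.0]
finger_gap: 0.0617
grip_force: 0.0
```

```bash
python3 -c "
from h import *
go(.4342,-.1663,.003,6)"
```

```text
t 1.6 tcp [ 0.4328 -0.1724  0.1014] yaw 5.54 gap 0.0617 F [-0.3 -0.6  0. ]
shift [ 0.01  -0.03   0.492] turn z -0.005
```

Emit:
carry_out(plan=[[0.01, -0.03, 0.25, 0, 0, -0.005, 62], [0.01, -0.03, 0.4, 0, 0, -0.005, 62], [0.01, -0.03, 0.492, 0, 0, -0.005, 62], [0.01, -0.03, 0.492, 0, 0, -0.005, 62], [0.01, -0.03, 0.492, 0, 0, -0.005, 62]])

```text
clock: 2.22
ee_pos: [0.4347, -0.166, 0.0038]
tool_rot: [0.0, 0.999, 0.052, 0.0]
ft_force: [-0.2, 0.4, -0.1]
finger_gap: 0.0621
grip_force: 0.0
```

Emit:
carry_out(plan=[[0, 0, 0, 0, 0, 0, 44], [0, 0, 0, 0, 0, 0, 44], [0, 0, 0, 0, 0, 0, 44], [0, 0, 0, 0, 0, 0, 44], [0, 0, 0, 0, 0, 0, 44]])

```text
clock: 2.85
ee_pos: [0.435, -0.1657, 0.0042]
tool_rot: [0.0, 0.999, 0.053, 0.001]
ft_force: [-2.8, 0.3, 16.2]
finger_gap: 0.0463
grip_force: 38.4
```

```bash
python3 -c "
from h import *
go(.6074,.1935,.150,6.2)"
```

```text
t 2.85 tcp [ 0.435  -0.1657  0.0042] yaw 6.03 gap 0.0463 F [-2.8  0.3 16.2]
shift [ 1.047 -1.695 -0.729] turn z -0.002
```

Emit:
carry_out(plan=[[0, 0, -0.3, 0, 0, 0, 44], [0.05, -0.1, -0.58, 0, 0, 0, 44], [0.15, -0.35, -0.73, 0, 0, 0, 44], [0.3, -0.6, -0.73, 0, 0, 0, 44], [0.45, -0.85, -0.73, 0, 0, 0, 44]])

```text
clock: 3.48
ee_pos: [0.507, 0.0149, 0.1504]
tool_rot: [0.0, 0.999, 0.052, 0.001]
ft_force: [0.5, -1.0, 0.4]
finger_gap: 0.0463
grip_force: 42.2
```

Emit:
carry_out(plan=[[0.15, -0.24, 0, 0, 0, 0, 44], [0.3, -0.48, 0, 0, 0, 0, 44], [0.45, -0.7, 0, 0, 0, 0, 44], [0.59, -0.84, 0, 0, 0, 0, 44], [0.59, -0.84, 0, 0, 0, 0, 44]])

```text
clock: 4.1
ee_pos: [0.6063, 0.1957, 0.1492]
tool_rot: [-0.001, 0.999, 0.054, 0.0]
ft_force: [-0.6, -1.0, -1.2]
finger_gap: 0.046
grip_force: 42.2
```

Emit:
carry_out(plan=[[0, 0, 0, 0, 0, 0, 44], [0, 0, 0, 0, 0, 0, 44], [0, 0, 0, 0, 0, 0, 44]])

```text
clock: 4.47
ee_pos: [0.6057, 0.1922, 0.1493]
tool_rot: [0.0, 0.999, 0.052, 0.0]
ft_force: [-0.4, 0.7, -0.9]
finger_gap: 0.046
grip_force: 42.2
```

```bash
python3 -c "
from h import *
go(.6074,.1935,.0175,6.2)
cv2.imwrite('pics/side1.png',cv2.resize(eyes.camera('side')[100:270,150:390,::-1],None,fx=3.3,fy=3.3,interpolation=cv2.INTER_CUBIC))"
```

```text
t 4.47 tcp [0.6057 0.1922 0.1493] yaw 6.0 gap 0.046 F [-0.4  0.7 -0.9]
shift [ 0.009 -0.006  0.659] turn z -0.002
```

View pics/side1.png

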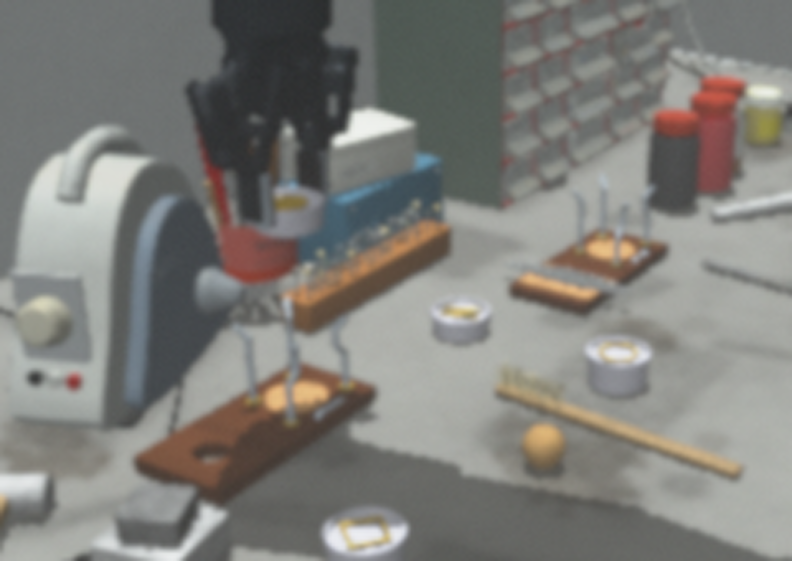

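The disc tin hangs level in the fingers at (290,210), above the seat stand's wires. I'll lower it.

Emit:
carry_out(plan=[[0.011, -0.006, 0.2, 0, 0, -0.002, 44], [0.011, -0.006, 0.33, 0, 0, -0.002, 44], [0.011, -0.006, 0.38, 0, 0, -0.002, 44], [0.011, -0.006, 0.43, 0, 0, -0.002, 44], [0.011, -0.006, 0.43, 0, 0, -0.002, 44]])

```text
clock: 5.15
ee_pos: [0.6078, 0.1943, 0.063]
tool_rot: [0.0, 0.999, 0.054, -0.0]
ft_force: [0.9, -1.2, -1.1]
finger_gap: 0.0462
grip_force: 42.2
```

```bash
python3 -c "
from h import *
go(.6079,.1935,.0175,6.2)
cv2.imwrite('pics/side2.png',cv2.resize(eyes.camera('side')[170:260,185:285,::-1],None,fx=6,fy=6,interpolation=cv2.INTER_CUBIC))"
```

```text
t 5.15 tcp [0.6078 0.1943 0.063 ] yaw 6.23 gap 0.0462 F [ 0.9 -1.2 -1.1]
shift [-0.     0.004  0.227] turn z 0.0
```

View pics/side2.png

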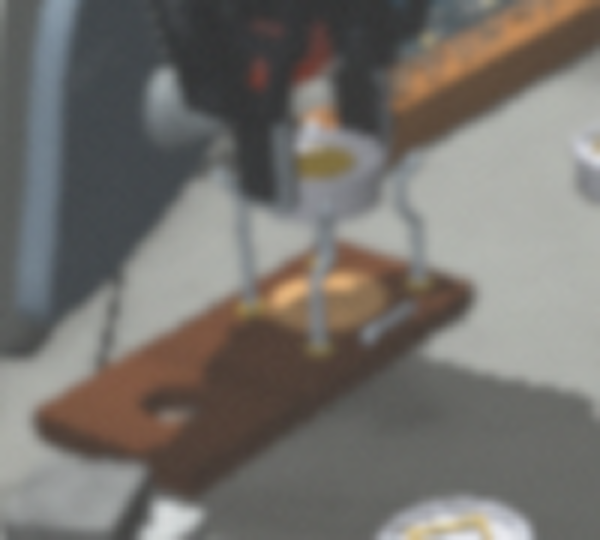

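The tin (330,180) is entering between the wires with no contact force, so I'll keep lowering.

Emit:
carry_out(plan=[[0, 0.004, 0.06, 0, 0, 0, 44], [0, 0.004, 0.12, 0, 0, 0, 44], [0, 0.004, 0.17, 0, 0, 0, 44], [0, 0.004, 0.2, 0, 0, 0, 44], [0, 0.004, 0.2, 0, 0, 0, 44]])

```text
clock: 5.82
ee_pos: [0.6076, 0.1935, 0.0224]
tool_rot: [0.0, 0.999, 0.054, -0.0]
ft_force: [0.3, 0.2, -0.1]
finger_gap: 0.0463
grip_force: 42.2
```

```bash
python3 -c "
from h import *
go(.6079,.1935,.0175,6.2)"
```

```text
t 5.83 tcp [0.6076 0.1935 0.0224] yaw 6.24 gap 0.0463 F [ 0.3  0.2 -0.1]
shift [0.001 0.    0.024] turn z 0.0
```

Emit:
carry_out(plan=[[0, 0, 0.015, 0, 0, 0, 44], [0, 0, 0.026, 0, 0, 0, 44], [0, 0, 0.026, 0, 0, 0, 44]])

```text
clock: 6.2
ee_pos: [0.6078, 0.1936, 0.0177]
tool_rot: [-0.0, 0.999, 0.054, -0.0]
ft_force: [-0.2, 0.0, -0.5]
finger_gap: 0.0458
grip_force: 42.2
```

Emit:
carry_out(plan=[[0, 0, 0, 0, 0, 0, 58], [0, 0, 0, 0, 0, 0, 58], [0, 0, 0, 0, 0, 0, 58], [0, 0, -0.2, 0, 0, 0, 58], [0, 0, -0.5, 0, 0, 0, 58]])

```text
clock: 6.82
ee_pos: [0.6069, 0.1932, 0.1175]
tool_rot: [0.0, 0.999, 0.054, -0.002]
ft_force: [1.4, -0.2, 0.5]
finger_gap: 0.058
grip_force: 0.0
```

Emit:
carry_out(plan=[[-0.3, -0.06, -0.1, 0, 0, 0, 62], [-0.6, -0.25, 0, 0, 0, 0, 62], [-0.75, -0.45, 0, 0, 0, 0, 62], [-0.75, -0.57, 0, 0, 0, 0, 62], [-0.75, -0.57, 0, 0, 0, 0, 62]])

```text
clock: 7.45
ee_pos: [0.4457, 0.2926, 0.1179]
tool_rot: [-0.0, 0.998, 0.056, 0.0]
ft_force: [0.5, -0.0, -0.4]
finger_gap: 0.0619
grip_force: 0.0
```

```bash
python3 -c "
from h import *
go(.4416,.2944,.004,6)
im=eyes.camera('top')[:,:,::-1]; cv2.imwrite('pics/top1.png',im)
a=cv2.resize(im[140:205,200:290],None,fx=5,fy=5,interpolation=cv2.INTER_CUBIC);b=cv2.resize(eyes.camera('side')[170:250,185:275,::-1],None,fx=5,fy=5,interpolation=cv2.INTER_CUBIC)
cv2.imwrite('pics/c2.png',np.hstack([a[:325,:400],b[:325,:400]]))"
```

```text
t 7.45 tcp [0.4457 0.2926 0.1179] yaw 6.41 gap 0.0619 F [ 0.5 -0.  -0.4]
shift [-0.02  -0.011  0.57 ] turn z 0.005
```

View pics/c2.png

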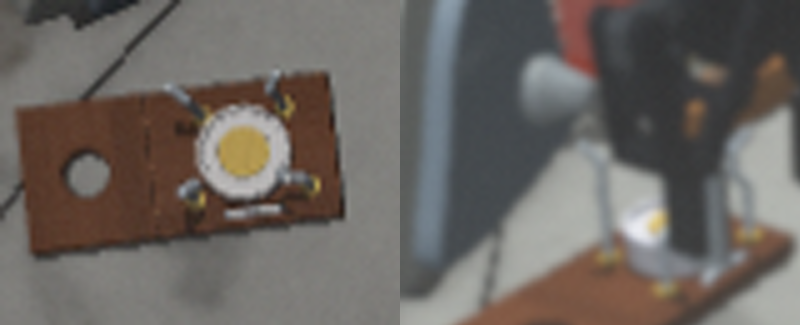

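The disc tin lies flat and centred between the wires, at (243,150) in the left half. Next is the setting tin.

Emit:
carry_out(plan=[[-0.02, -0.011, 0.25, 0, 0, 0.005, 62], [-0.02, -0.011, 0.45, 0, 0, 0.005, 62], [-0.02, -0.011, 0.57, 0, 0, 0.005, 62], [-0.02, -0.011, 0.57, 0, 0, 0.005, 62], [-0.02, -0.011, 0.57, 0, 0, 0.005, 62]])

```text
clock: 8.18
ee_pos: [0.4428, 0.292, 0.0046]
tool_rot: [-0.0, 0.999, 0.05, 0.0]
ft_force: [-0.6, -0.1, 0.1]
finger_gap: 0.0619
grip_force: 0.0
```

Emit:
carry_out(plan=[[0, 0, 0, 0, 0, 0, 44], [0, 0, 0, 0, 0, 0, 44], [0, 0, 0, 0, 0, 0, 44], [0, 0, 0, 0, 0, 0, 44], [0, 0, 0, 0, 0, 0, 44]])

```text
clock: 8.8
ee_pos: [0.443, 0.2925, 0.0052]
tool_rot: [-0.0, 0.999, 0.05, 0.001]
ft_force: [-0.9, -3.1, 11.8]
finger_gap: 0.0467
grip_force: 39.4
```

```bash
python3 -c "
from h import *
go(.5893,-.1797,.150,5.75)"
```

```text
t 8.8 tcp [0.443  0.2925 0.0052] yaw 5.76 gap 0.0467 F [-0.9 -3.1 11.8]
shift [ 0.492  2.422 -0.725] turn z 0.0
```

Emit:
carry_out(plan=[[0, 0, -0.3, 0, 0, 0, 44], [0.02, 0.1, -0.58, 0, 0, 0, 44], [0.1, 0.35, -0.725, 0, 0, 0, 44], [0.2, 0.65, -0.725, 0, 0, 0, 44], [0.26, 0.93, -0.725, 0, 0, 0, 44]])

```text
clock: 9.43
ee_pos: [0.5138, 0.1106, 0.1503]
tool_rot: [-0.0, 0.999, 0.05, 0.001]
ft_force: [0.2, 0.1, -0.2]
finger_gap: 0.0464
grip_force: 41.8
```

Emit:
carry_out(plan=[[0.06, 0.28, 0, 0, 0, 0, 44], [0.12, 0.56, 0, 0, 0, 0, 44], [0.18, 0.82, 0, 0, 0, 0, 44], [0.2, 1, 0, 0, 0, 0, 44], [0.2, 1, 0, 0, 0, 0, 44]])

```text
clock: 10.05
ee_pos: [0.5727, -0.0858, 0.1494]
tool_rot: [0.001, 0.999, 0.048, 0.0]
ft_force: [-1.4, 0.9, 0.5]
finger_gap: 0.0465
grip_force: 41.8
```

Emit:
carry_out(plan=[[0.02, 0.24, 0, 0, 0, 0, 44], [0.04, 0.45, 0, 0, 0, 0, 44], [0.04, 0.48, 0, 0, 0, 0, 44], [0.04, 0.48, 0, 0, 0, 0, 44]])

```text
clock: 10.55
ee_pos: [0.5902, -0.1762, 0.1491]
tool_rot: [-0.0, 0.999, 0.051, 0.0]
ft_force: [-0.6, 0.9, -0.4]
finger_gap: 0.0466
grip_force: 41.8
```

```bash
python3 -c "
from h import *
go(.5907,-.1797,.075,5.75)"
```

```text
t 10.55 tcp [ 0.5902 -0.1762  0.1491] yaw 5.8 gap 0.0466 F [-0.6  0.9 -0.4]
shift [0.001 0.018 0.37 ] turn z 0.001
```

Emit:
carry_out(plan=[[0.001, 0.018, 0.2, 0, 0, 0, 44], [0.001, 0.018, 0.32, 0, 0, 0, 44], [0.001, 0.018, 0.34, 0, 0, 0, 44], [0.001, 0.018, 0.34, 0, 0, 0, 44]])

```text
clock: 11.05
ee_pos: [0.5912, -0.1797, 0.0815]
tool_rot: [-0.0, 0.999, 0.051, 0.0]
ft_force: [-0.1, -0.4, 0.1]
finger_gap: 0.0464
grip_force: 41.8
```

```bash
python3 -c "
from h import *
go(.5907,-.1797,.045,5.75)"
```

```text
t 11.05 tcp [ 0.5912 -0.1797  0.0815] yaw 5.85 gap 0.0464 F [-0.1 -0.4  0.1]
shift [-0.003 -0.     0.182] turn z 0.001
```

Emit:
carry_out(plan=[[-0.002, 0, 0.05, 0, 0, 0.001, 44], [-0.002, 0, 0.1, 0, 0, 0.001, 44], [-0.002, 0, 0.15, 0, 0, 0.001, 44], [-0.002, 0, 0.18, 0, 0, 0.001, 44], [-0.002, 0, 0.18, 0, 0, 0.001, 44]])

```text
clock: 11.68
ee_pos: [0.5902, -0.1807, 0.0441]
tool_rot: [-0.0, 0.999, 0.05, -0.0]
ft_force: [0.4, -0.3, -1.2]
finger_gap: 0.0469
grip_force: 41.8
```

Emit:
carry_out(plan=[[0, 0, 0.05, 0, 0, 0, 44], [0, 0, 0.09, 0, 0, 0, 44], [0, 0, 0.12, 0, 0, 0, 44], [0, 0, 0.12, 0, 0, 0, 44]])

```text
clock: 12.18
ee_pos: [0.5901, -0.1806, 0.0201]
tool_rot: [-0.0, 0.999, 0.05, -0.0]
ft_force: [0.2, -0.7, 0.1]
finger_gap: 0.0466
grip_force: 41.8
```

```bash
python3 -c "
from h import *
go(.5907,-.1797,.0182,5.75)"
```

```text
t 12.18 tcp [ 0.5901 -0.1806  0.0201] yaw 5.7 gap 0.0466 F [ 0.2 -0.7  0.1]
shift [ 0.003 -0.004  0.01 ] turn z -0.001
```

Emit:
carry_out(plan=[[0.002, -0.003, 0.01, 0, 0, 0, 44], [0.002, -0.003, 0.01, 0, 0, 0, 44]])

```text
clock: 12.42
ee_pos: [0.5908, -0.18, 0.0188]
tool_rot: [-0.0, 0.999, 0.05, 0.0]
ft_force: [-1.5, 0.8, 0.5]
finger_gap: 0.0466
grip_force: 41.8
```

Emit:
carry_out(plan=[[0, 0, 0, 0, 0, 0, 58], [0, 0, 0, 0, 0, 0, 58], [0, 0, 0, 0, 0, 0, 58], [0, 0, -0.2, 0, 0, 0, 58], [0, 0, -0.5, 0, 0, 0, 58]])

```text
clock: 13.05
ee_pos: [0.5898, -0.1798, 0.1186]
tool_rot: [-0.0, 0.999, 0.05, -0.001]
ft_force: [0.0, 0.0, -0.7]
finger_gap: 0.0574
grip_force: 0.0
```

Emit:
carry_out(plan=[[-0.15, -0.2, -0.1, 0, 0, 0, 62], [-0.3, -0.45, -0.1, 0, 0, 0, 62], [-0.45, -0.7, -0.05, 0, 0, 0, 62], [-0.57, -0.95, 0, 0, 0, 0, 62], [-0.57, -1, 0, 0, 0, 0, 62]])

```text
clock: 13.68
ee_pos: [0.4555, 0.0101, 0.1185]
tool_rot: [-0.0, 0.999, 0.052, -0.001]
ft_force: [0.2, -1.6, 0.3]
finger_gap: 0.0618
grip_force: 0.0
```

```bash
python3 -c "
from h import *
go(.4553,.0101,.005,6.2)
im=eyes.camera('top')[:,:,::-1]; cv2.imwrite('pics/top2.png',im)
a=cv2.resize(im[150:215,335:425],None,fx=5,fy=5,interpolation=cv2.INTER_CUBIC);b=cv2.resize(eyes.camera('side')[130:210,290:380,::-1],None,fx=5,fy=5,interpolation=cv2.INTER_CUBIC)
cv2.imwrite('pics/c3.png',np.hstack([a[:325,:400],b[:325,:400]]))"
```

```text
t 13.68 tcp [0.4555 0.0101 0.1185] yaw 5.91 gap 0.0618 F [ 0.2 -1.6  0.3]
shift [-0.     0.     0.568] turn z -0.003
```

View pics/c3.png

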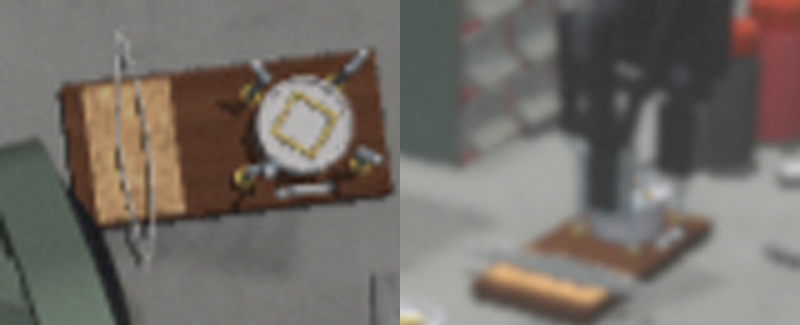

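The setting tin is seated between the wires, at (303,125) on the left. Now the ring tin.

Emit:
carry_out(plan=[[0, 0, 0.25, 0, 0, -0.003, 62], [0, 0, 0.45, 0, 0, -0.003, 62], [0, 0, 0.566, 0, 0, -0.003, 62], [0, 0, 0.566, 0, 0, -0.003, 62], [0, 0, 0.566, 0, 0, -0.003, 62]])

```text
clock: 14.4
ee_pos: [0.4582, 0.007, 0.0063]
tool_rot: [0.0, 0.999, 0.052, 0.001]
ft_force: [-0.4, -0.1, 0.1]
finger_gap: 0.0617
grip_force: 0.0
```

Emit:
carry_out(plan=[[0, 0, 0, 0, 0, 0, 44], [0, 0, 0, 0, 0, 0, 44], [0, 0, 0, 0, 0, 0, 44], [0, 0, 0, 0, 0, 0, 44], [0, 0, 0, 0, 0, 0, 44]])

```text
clock: 15.02
ee_pos: [0.4583, 0.0073, 0.0068]
tool_rot: [0.0, 0.999, 0.052, 0.001]
ft_force: [-1.1, -1.5, 12.8]
finger_gap: 0.0466
grip_force: 39.0
```

```bash
python3 -c "
from h import *
go(.6074,.1935,.150,6.2)"
```

```text
t 15.03 tcp [0.4583 0.0073 0.0068] yaw 5.94 gap 0.0466 F [-1.1 -1.5 12.8]
shift [ 0.839 -0.849 -0.714] turn z -0.003
```

Emit:
carry_out(plan=[[0, 0, -0.3, 0, 0, -0.003, 44], [0.05, -0.05, -0.58, 0, 0, -0.003, 44], [0.22, -0.22, -0.71, 0, 0, -0.003, 44], [0.42, -0.42, -0.71, 0, 0, -0.003, 44], [0.63, -0.63, -0.71, 0, 0, -0.003, 44]])

```text
clock: 15.65
ee_pos: [0.5711, 0.147, 0.1494]
tool_rot: [-0.0, 0.999, 0.054, 0.001]
ft_force: [0.4, -0.6, 0.2]
finger_gap: 0.0466
grip_force: 42.3
```

Emit:
carry_out(plan=[[0.2, -0.2, 0, 0, 0, 0, 44], [0.225, -0.22, 0, 0, 0, 0, 44], [0.225, -0.22, 0, 0, 0, 0, 44], [0.225, -0.22, 0, 0, 0, 0, 44]])

```text
clock: 16.15
ee_pos: [0.6093, 0.1933, 0.148]
tool_rot: [0.0, 0.999, 0.054, 0.0]
ft_force: [-0.2, -1.2, -1.0]
finger_gap: 0.0465
grip_force: 42.3
```

```bash
python3 -c "
from h import *
go(.6104,.1938,.085,6.2)"
```

```text
t 16.15 tcp [0.6093 0.1933 0.148 ] yaw 6.17 gap 0.0465 F [-0.2 -1.2 -1. ]
shift [ 0.006 -0.002  0.315] turn z -0.0
```

Emit:
carry_out(plan=[[0.006, -0.002, 0.15, 0, 0, 0, 44], [0.006, -0.002, 0.28, 0, 0, 0, 44], [0.006, -0.002, 0.315, 0, 0, 0, 44], [0.006, -0.002, 0.315, 0, 0, 0, 44]])

```text
clock: 16.65
ee_pos: [0.6108, 0.1947, 0.085]
tool_rot: [0.0, 0.999, 0.054, 0.0]
ft_force: [-0.6, -0.1, -0.7]
finger_gap: 0.0465
grip_force: 42.3
```

```bash
python3 -c "
from h import *
go(.6104,.1938,.045,6.2)"
```

```text
t 16.65 tcp [0.6108 0.1947 0.085 ] yaw 6.2 gap 0.0465 F [-0.6 -0.1 -0.7]
shift [-0.003  0.004  0.2  ] turn z 0.0
```

Emit:
carry_out(plan=[[-0.002, 0.004, 0.05, 0, 0, 0, 44], [-0.002, 0.004, 0.1, 0, 0, 0, 44], [-0.002, 0.004, 0.15, 0, 0, 0, 44], [-0.002, 0.004, 0.2, 0, 0, 0, 44], [-0.002, 0.004, 0.2, 0, 0, 0, 44]])

```text
clock: 17.27
ee_pos: [0.61, 0.1942, 0.0435]
tool_rot: [0.0, 0.999, 0.054, -0.001]
ft_force: [0.6, 0.4, -0.6]
finger_gap: 0.0464
grip_force: 42.3
```

Emit:
carry_out(plan=[[0, 0, 0.015, 0, 0, 0, 44], [0, 0, 0.03, 0, 0, 0, 44], [0, 0, 0.03, 0, 0, 0, 44]])

```text
clock: 17.65
ee_pos: [0.6104, 0.1943, 0.0384]
tool_rot: [0.0, 0.999, 0.054, -0.0]
ft_force: [-0.2, 0.3, -1.5]
finger_gap: 0.0463
grip_force: 42.3
```

```bash
python3 -c "
from h import *
go(.6104,.1938,.0373,6.2)"
```

```text
t 17.65 tcp [0.6104 0.1943 0.0384] yaw 6.24 gap 0.0463 F [-0.2  0.3 -1.5]
shift [-0.     0.003  0.006] turn z 0.0
```

Emit:
carry_out(plan=[[0, 0, 0, 0, 0, 0, 58], [0, 0, 0, 0, 0, 0, 58], [0, 0, 0, 0, 0, 0, 58], [0, 0, -0.2, 0, 0, 0, 58], [0, 0, -0.45, 0, 0, 0, 58]])

```text
clock: 18.27
ee_pos: [0.6099, 0.1941, 0.1288]
tool_rot: [0.0, 0.999, 0.054, -0.001]
ft_force: [-0.3, 0.4, 0.3]
finger_gap: 0.0581
grip_force: 0.0
```

Emit:
carry_out(plan=[[-0.3, 0.05, -0.05, 0, 0, 0, 58], [-0.6, 0.1, 0, 0, 0, 0, 58], [-0.85, 0.17, 0, 0, 0, 0, 55], [-0.94, 0.17, 0, 0, 0, 0, 50], [-0.94, 0.17, 0, 0, 0, 0, 50]])

```text
clock: 18.9
ee_pos: [0.4269, 0.1401, 0.1289]
tool_rot: [-0.0, 0.999, 0.055, 0.0]
ft_force: [-0.1, 0.4, 0.5]
finger_gap: 0.05
grip_force: 0.0
```

Emit:
carry_out(plan=[[0, 0, 0.1, 0, 0, 0, 50], [0, 0, 0.2, 0, 0, 0, 50], [0, 0, 0.2, 0, 0, 0, 50]])

```text
clock: 19.27
ee_pos: [0.4275, 0.1403, 0.0876]
tool_rot: [0.0, 0.999, 0.054, -0.001]
ft_force: [0.1, -0.6, 0.4]
finger_gap: 0.0498
grip_force: 0.0
```

```bash
python3 -c "
from h import *
go(.4273,.1403,.0075,6.2)
im=eyes.camera('top')[:,:,::-1]; cv2.imwrite('pics/top3.png',im)
a=cv2.resize(im[140:205,200:290],None,fx=5,fy=5,interpolation=cv2.INTER_CUBIC);b=cv2.resize(eyes.camera('side')[180:260,200:320,::-1],None,fx=5,fy=5,interpolation=cv2.INTER_CUBIC)
cv2.imwrite('pics/c4.png',np.hstack([a[:325,:300],b[:325,:500]]))"
```

```text
t 19.27 tcp [0.4275 0.1403 0.0876] yaw 6.25 gap 0.0498 F [ 0.1 -0.6  0.4]
shift [-0.001 -0.001  0.401] turn z 0.001
```

View pics/c4.png

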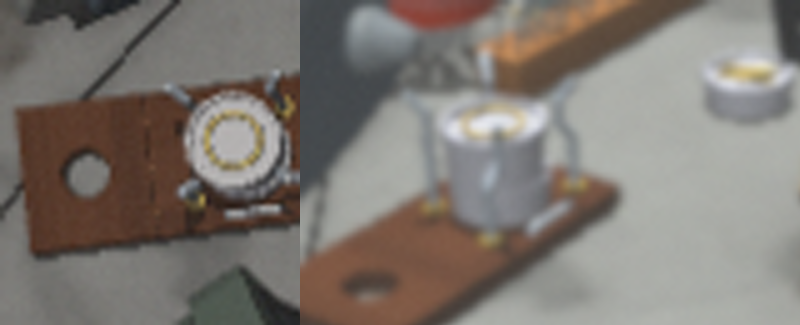

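The ring tin sits flat on the disc tin, at (233,140) left and (490,140) right. Now the ball.

Emit:
carry_out(plan=[[0, 0, 0.2, 0, 0, 0, 50], [0, 0, 0.34, 0, 0, 0, 50], [0, 0, 0.395, 0, 0, 0, 50], [0, 0, 0.395, 0, 0, 0, 50], [0, 0, 0.395, 0, 0, 0, 50]], force=25)

```text
clock: 20.0
ee_pos: [0.4279, 0.1404, 0.0105]
tool_rot: [-0.0, 0.999, 0.054, 0.001]
ft_force: [-0.5, 0.7, -0.1]
finger_gap: 0.05
grip_force: 0.0
```

Emit:
carry_out(plan=[[0, 0, 0, 0, 0, 0, 26], [0, 0, 0, 0, 0, 0, 26], [0, 0, 0, 0, 0, 0, 26], [0, 0, 0, 0, 0, 0, 26], [0, 0, 0, 0, 0, 0, 26]])

```text
clock: 20.62
ee_pos: [0.4279, 0.1402, 0.0103]
tool_rot: [-0.0, 0.999, 0.054, 0.001]
ft_force: [-0.2, -1.4, 10.8]
finger_gap: 0.0271
grip_force: 23.9
```

Emit:
carry_out(plan=[[0, 0, -0.2, 0, 0, 0, 26], [0, 0, -0.4, 0, 0, 0, 26], [0, 0, -0.4, 0, 0, 0, 26]])

```text
clock: 21.0
ee_pos: [0.4287, 0.1405, 0.0922]
tool_rot: [-0.001, 0.999, 0.054, 0.002]
ft_force: [-0.2, 0.2, 0.2]
finger_gap: 0.0271
grip_force: 25.2
```

```bash
python3 -c "
from h import *
go(.5983,.2780,.1,6.2)
i=cv2.imread('pics/top0.png');x,y=217,174
g=i[y-12:y+12,x-12:x+12]; b=cv2.cvtColor(g,cv2.COLOR_BGR2HSV); m=np.uint8(b[:,:,1]<80)*255
c=max(cv2.findContours(m,0,2)[0],key=lambda c:cv2.contourArea(c) if cv2.contourArea(c)<150 else 0); (a,e),r=cv2.minEnclosingCircle(c); print('hole',a+x-12,e+y-12,r,onplane('top',(a+x-12,e+y-12),.012))
"
```

```text
t 21.0 tcp [0.4287 0.1405 0.0922] yaw 6.21 gap 0.0271 F [-0.2  0.2  0.2]
shift [ 0.918 -0.592 -0.034] turn z 0.0
hole 216.90909099578857 174.47727298736572 4.652534484863281 [[0.59794566 0.27722389 0.012     ]]
```

Emit:
carry_out(plan=[[0.2, -0.2, -0.05, 0, 0, 0, 26], [0.42, -0.4, -0.05, 0, 0, 0, 26], [0.66, -0.58, -0.05, 0, 0, 0, 26], [0.916, -0.591, -0.03, 0, 0, 0, 26], [0.916, -0.591, 0, 0, 0, 0, 26]])

```text
clock: 21.62
ee_pos: [0.599, 0.2774, 0.0882]
tool_rot: [0.0, 0.999, 0.054, 0.0]
ft_force: [-0.4, -0.5, -0.9]
finger_gap: 0.0272
grip_force: 25.2
```

Emit:
carry_out(plan=[[0, 0, 0.1, 0, 0, 0, 26], [0, 0, 0.25, 0, 0, 0, 26], [0, 0, 0.25, 0, 0, 0, 26]])

```text
clock: 22.0
ee_pos: [0.5942, 0.2767, 0.0368]
tool_rot: [0.001, 0.999, 0.055, -0.002]
ft_force: [-0.4, -0.3, 0.0]
finger_gap: 0.0275
grip_force: 25.2
```

```bash
python3 -c "
from h import *
go(.5982,.2777,.0178,6.2)"
```

```text
t 22.0 tcp [0.5942 0.2767 0.0368] yaw 6.27 gap 0.0275 F [-0.4 -0.3  0. ]
shift [ 0.021 -0.003  0.095] turn z 0.001
```

Emit:
carry_out(plan=[[0.021, -0.003, 0.04, 0, 0, 0, 26], [0.021, -0.003, 0.07, 0, 0, 0, 26], [0.021, -0.003, 0.092, 0, 0, 0, 26], [0.021, -0.003, 0.092, 0, 0, 0, 26]])

```text
clock: 22.5
ee_pos: [0.6005, 0.2785, 0.021]
tool_rot: [0.0, 0.999, 0.054, -0.0]
ft_force: [-0.3, -0.1, -0.7]
finger_gap: 0.0273
grip_force: 25.2
```

```bash
python3 -c "
from h import *
go(.5982,.2777,.0175,6.2)"
```

```text
t 22.5 tcp [0.6005 0.2785 0.021 ] yaw 6.24 gap 0.0273 F [-0.3 -0.1 -0.7]
shift [-0.012  0.003  0.017] turn z 0.0
```

Emit:
carry_out(plan=[[-0.01, 0.003, 0.017, 0, 0, 0, 26], [-0.01, 0.003, 0.017, 0, 0, 0, 26], [-0.01, 0.003, 0.017, 0, 0, 0, 26]])

```text
clock: 22.88
ee_pos: [0.5988, 0.2777, 0.0178]
tool_rot: [-0.0, 0.999, 0.054, 0.0]
ft_force: [-0.8, 0.0, 0.1]
finger_gap: 0.0271
grip_force: 25.2
```

Emit:
carry_out(plan=[[0, 0, 0, 0, 0, 0, 44], [0, 0, 0, 0, 0, 0, 44], [0, 0, 0, 0, 0, 0, 44], [0, 0, -0.2, 0, 0, 0, 44], [0, 0, -0.5, 0, 0, 0, 44]])

```text
clock: 23.5
ee_pos: [0.5978, 0.2773, 0.1175]
tool_rot: [0.001, 0.999, 0.054, -0.001]
ft_force: [1.3, 0.8, 1.0]
finger_gap: 0.0443
grip_force: 0.0
```

Emit:
carry_out(plan=[[-0.25, 0.15, -0.12, 0, 0, 0, 62], [-0.5, 0.32, -0.12, 0, 0, 0, 62], [-0.7, 0.54, -0.12, 0, 0, 0, 62], [-0.75, 0.82, -0.12, 0, 0, 0, 62], [-0.78, 1, -0.12, 0, 0, 0, 62]])

```text
clock: 24.12
ee_pos: [0.4649, 0.0597, 0.1421]
tool_rot: [0.0, 0.999, 0.054, 0.0]
ft_force: [1.4, 0.6, -0.1]
finger_gap: 0.0619
grip_force: 0.0
```

```bash
python3 -c "
from h import *
go(.4441,-.3131,.11,5.8)
im=eyes.camera('top')[:,:,::-1]; cv2.imwrite('pics/top4.png',im)
a=cv2.resize(im[140:205,200:290],None,fx=5,fy=5,interpolation=cv2.INTER_CUBIC);b=cv2.resize(eyes.camera('side')[180:260,180:280,::-1],None,fx=5,fy=5,interpolation=cv2.INTER_CUBIC)
cv2.imwrite('pics/c5.png',np.hstack([a[:325,:300],b[:325,:500]]))"
```

```text
t 24.12 tcp [0.4649 0.0597 0.1421] yaw 6.16 gap 0.0619 F [ 1.4  0.6 -0.1]
shift [-0.304  1.842  0.161] turn z 0.004
```

View pics/c5.png

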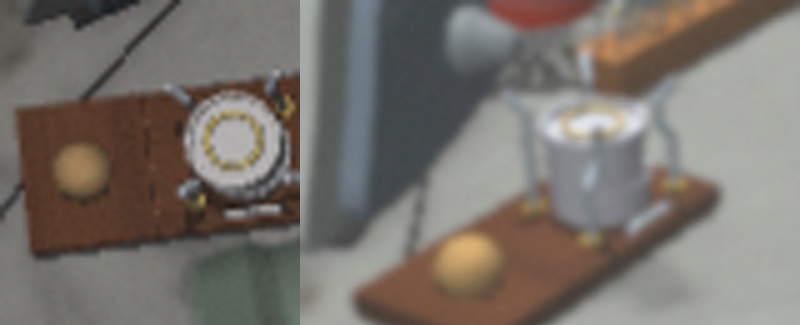

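The ball sits in the seat, at (82,170) left and (468,265) right. Last is the stone tin.

Emit:
carry_out(plan=[[-0.05, 0.3, 0.05, 0, 0, 0, 62], [-0.1, 0.6, 0.1, 0, 0, 0, 62], [-0.15, 0.9, 0.16, 0, 0, 0.004, 62], [-0.17, 1, 0.16, 0, 0, 0.004, 62], [-0.17, 1, 0.16, 0, 0, 0.004, 62]], force=40)

```text
clock: 24.85
ee_pos: [0.4533, -0.1415, 0.1096]
tool_rot: [0.0, 0.999, 0.05, -0.0]
ft_force: [-0.0, 1.5, -0.0]
finger_gap: 0.0618
grip_force: 0.0
```

Emit:
carry_out(plan=[[-0.05, 0.3, 0, 0, 0, 0, 62], [-0.1, 0.6, 0, 0, 0, 0, 62], [-0.134, 0.84, 0, 0, 0, 0, 62], [-0.134, 0.84, 0, 0, 0, 0, 62], [-0.134, 0.84, 0, 0, 0, 0, 62]])

```text
clock: 25.48
ee_pos: [0.4446, -0.3087, 0.1096]
tool_rot: [-0.0, 0.999, 0.052, 0.0]
ft_force: [-0.1, 0.2, -0.0]
finger_gap: 0.0619
grip_force: 0.0
```

```bash
python3 -c "
from h import *
go(.4441,-.3131,.0035,5.8)"
```

```text
t 25.48 tcp [ 0.4446 -0.3087  0.1096] yaw 5.96 gap 0.0619 F [-0.1  0.2 -0. ]
shift [-0.005  0.022  0.531] turn z 0.002
```

Emit:
carry_out(plan=[[-0.005, 0.022, 0.25, 0, 0, 0.002, 62], [-0.005, 0.022, 0.43, 0, 0, 0.002, 62], [-0.005, 0.022, 0.53, 0, 0, 0.002, 62], [-0.005, 0.022, 0.53, 0, 0, 0.002, 62], [-0.005, 0.022, 0.53, 0, 0, 0.002, 62]])

```text
clock: 26.1
ee_pos: [0.4442, -0.3141, 0.0046]
tool_rot: [0.0, 0.999, 0.05, 0.0]
ft_force: [-0.2, 0.0, -0.1]
finger_gap: 0.0619
grip_force: 0.0
```

Emit:
carry_out(plan=[[0, 0, 0, 0, 0, 0, 44], [0, 0, 0, 0, 0, 0, 44], [0, 0, 0, 0, 0, 0, 44], [0, 0, 0, 0, 0, 0, 44], [0, 0, 0, 0, 0, 0, 44]])

```text
clock: 26.72
ee_pos: [0.4441, -0.3148, 0.0051]
tool_rot: [0.0, 0.999, 0.05, 0.001]
ft_force: [-1.2, 3.6, 12.6]
finger_gap: 0.0464
grip_force: 38.9
```

```bash
python3 -c "
from h import *
go(.5893,-.1797,.150,5.75)"
```

```text
t 26.73 tcp [ 0.4441 -0.3148  0.0051] yaw 5.71 gap 0.0464 F [-1.2  3.6 12.6]
shift [ 0.791 -0.599 -0.724] turn z -0.0
```

Emit:
carry_out(plan=[[0, 0, -0.3, 0, 0, 0, 44], [0.05, -0.05, -0.58, 0, 0, 0, 44], [0.25, -0.2, -0.72, 0, 0, 0, 44], [0.47, -0.36, -0.72, 0, 0, 0, 44], [0.68, -0.52, -0.72, 0, 0, 0, 44]])

```text
clock: 27.35
ee_pos: [0.5698, -0.1967, 0.1493]
tool_rot: [0.0, 0.999, 0.05, 0.001]
ft_force: [0.1, -0.9, -1.1]
finger_gap: 0.0462
grip_force: 41.8
```

Emit:
carry_out(plan=[[0.1, -0.075, 0, 0, 0, 0, 44], [0.11, -0.08, 0, 0, 0, 0, 44], [0.11, -0.08, 0, 0, 0, 0, 44], [0.11, -0.08, 0, 0, 0, 0, 44]])

```text
clock: 27.85
ee_pos: [0.5878, -0.1812, 0.1479]
tool_rot: [0.0, 0.999, 0.049, -0.0]
ft_force: [-0.7, 0.1, 0.1]
finger_gap: 0.046
grip_force: 41.8
```

```bash
python3 -c "
from h import *
go(.5893,-.1797,.083,5.75)"
```

```text
t 27.85 tcp [ 0.5878 -0.1812  0.1479] yaw 5.59 gap 0.046 F [-0.7  0.1  0.1]
shift [ 0.008 -0.007  0.324] turn z -0.002
```

Emit:
carry_out(plan=[[0.008, -0.006, 0.15, 0, 0, -0.002, 44], [0.008, -0.006, 0.28, 0, 0, -0.002, 44], [0.008, -0.006, 0.324, 0, 0, -0.002, 44], [0.008, -0.006, 0.324, 0, 0, -0.002, 44]])

```text
clock: 28.35
ee_pos: [0.5898, -0.1789, 0.083]
tool_rot: [0.0, 0.999, 0.051, -0.0]
ft_force: [-0.0, 0.1, 0.2]
finger_gap: 0.0461
grip_force: 41.8
```

```bash
python3 -c "
from h import *
go(.5893,-.1797,.05,5.75)"
```

```text
t 28.35 tcp [ 0.5898 -0.1789  0.083 ] yaw 5.84 gap 0.0461 F [-0.   0.1  0.2]
shift [-0.003  0.004  0.165] turn z 0.001
```

Emit:
carry_out(plan=[[-0.002, 0.003, 0.05, 0, 0, 0, 44], [-0.002, 0.003, 0.1, 0, 0, 0, 44], [-0.002, 0.003, 0.15, 0, 0, 0, 44], [-0.002, 0.003, 0.17, 0, 0, 0, 44], [-0.002, 0.003, 0.17, 0, 0, 0, 44]])

```text
clock: 28.98
ee_pos: [0.5896, -0.179, 0.0486]
tool_rot: [-0.0, 0.999, 0.051, -0.0]
ft_force: [-0.2, -0.2, -1.1]
finger_gap: 0.0462
grip_force: 41.8
```

Emit:
carry_out(plan=[[0, 0, 0.012, 0, 0, 0, 44], [0, 0, 0.024, 0, 0, 0, 44], [0, 0, 0.024, 0, 0, 0, 44]])

```text
clock: 29.35
ee_pos: [0.5897, -0.179, 0.044]
tool_rot: [-0.0, 0.999, 0.051, -0.0]
ft_force: [0.3, -0.1, -0.3]
finger_gap: 0.0461
grip_force: 41.8
```

```bash
python3 -c "
from h import *
go(.5893,-.1797,.0438,5.75)"
```

```text
t 29.35 tcp [ 0.5897 -0.179   0.044 ] yaw 5.88 gap 0.0461 F [ 0.3 -0.1 -0.3]
shift [-0.002  0.003  0.001] turn z 0.001
```

Emit:
carry_out(plan=[[0, 0, 0, 0, 0, 0, 58], [0, 0, 0, 0, 0, 0, 58], [0, 0, 0, 0, 0, 0, 58], [0, 0, -0.2, 0, 0, 0, 58], [0, 0, -0.5, 0, 0, 0, 58]])

```text
clock: 29.98
ee_pos: [0.5888, -0.1788, 0.144]
tool_rot: [-0.001, 0.999, 0.051, -0.001]
ft_force: [0.8, -0.2, 0.3]
finger_gap: 0.0581
grip_force: 0.0
```

Emit:
carry_out(plan=[[-0.2, 0.15, -0.2, 0, 0, 0, 58], [-0.4, 0.35, -0.3, 0, 0, 0, 58], [-0.6, 0.55, -0.3, 0, 0, 0, 58], [-0.75, 0.8, -0.3, 0, 0, 0, 58], [-0.75, 0.8, -0.3, 0, 0, 0, 58]])

```text
clock: 30.6
ee_pos: [0.4541, -0.3578, 0.2043]
tool_rot: [0.001, 0.999, 0.048, -0.0]
ft_force: [0.6, 0.7, -0.2]
finger_gap: 0.0578
grip_force: 0.0
```

Emit:
carry_out(plan=[[0, 0, 0, 0, 0, 0, 58], [0, 0, 0, 0, 0, 0, 58], [0, 0, 0, 0, 0, 0, 58]])

```text
clock: 30.98
ee_pos: [0.4575, -0.3527, 0.2041]
tool_rot: [-0.0, 0.999, 0.052, 0.0]
ft_force: [-0.9, 0.6, -0.0]
finger_gap: 0.0582
grip_force: 0.0
```

```bash
python3 -c "
from h import *
im=eyes.camera('top')[:,:,::-1]; cv2.imwrite('pics/top5.png',im); hsv=cv2.cvtColor(im,cv2.COLOR_BGR2HSV)
for n,p in [('ring',(.6074,.1935,.056)),('stone',(.5893,-.1797,.056)),('pin',(.6051,.017,.018))]:
    u=proj('top',p)[0]; print(n,'expected px',u.round(1))
u=(216.9,174.5); 
m=cv2.inRange(hsv[160:190,200:232],(8,90,110),(25,255,255)); c=max(cv2.findContours(m,0,2)[0],key=cv2.contourArea); a,r=cv2.minEnclosingCircle(c); print('ball',onplane('top',(a[0]+200,a[1]+160),.021),r)
s=eyes.camera('side')[:,:,::-1]
a=cv2.resize(im[140:220,200:430],None,fx=3.4,fy=3.4,interpolation=cv2.INTER_CUBIC);b=cv2.resize(s[130:240,190:420],None,fx=3.4,fy=3.4,interpolation=cv2.INTER_CUBIC)
o=np.vstack([a,b])[:600]; cv2.imwrite('pics/c6.png',o)"
```

```text
ring expected px [246.4 167.7]
stone expected px [396.6 173.4]
pin expected px [317.4 170.4]
ball [[0.60006858 0.27902523 0.021     ]] 4.759958267211914
```

View pics/c6.png

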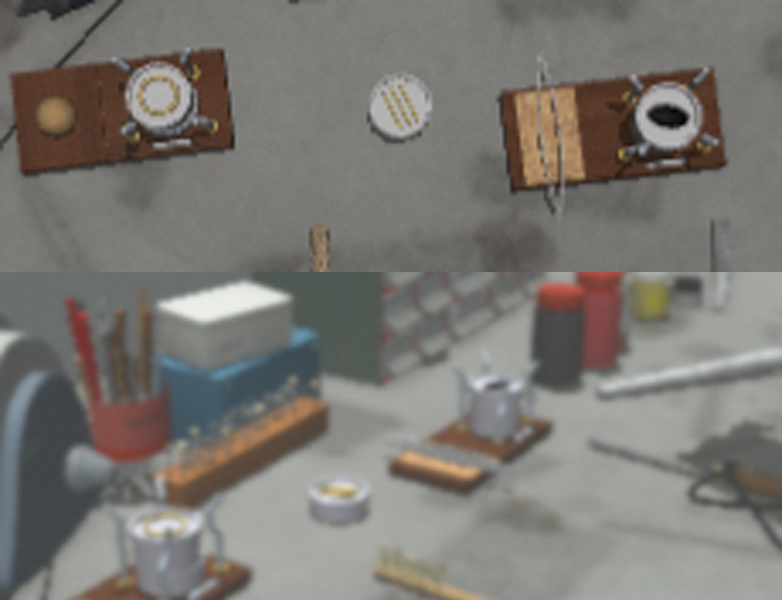

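Both kits are in place. The lids are at (159,95) and (668,115), within about 0.5 px of where they should be. The pin tin at (400,107) hasn't moved, and the ball is in its seat.

```bash
python3 -c "
from bench import job
print(job.hand_in())"
```

```text
the job is handed in; nothing more can be done
None
```

Both kits are made up and the job is handed in at about 31 s: disc tin under ring tin with the ball in its seat, setting tin under stone tin, and the pin tin not moved; the final pictures agree, but hand-in returned no verdict.

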